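# Weigh a dental cast on the two-pan balance

## Robot

A 6-joint arm with a two-finger parallel gripper is mounted at the origin on the work surface. World frame = base frame: x ahead of the robot, y to its left, z up, the work surface at z = 0. Lengths are in m, angles in rad, forces in N, time in s.
With the tool pointing down it reaches from about 0.375 to 0.975 m from the base axis. Payload 3.8 kg.
Tool frame: the origin (TCP) lies at the very end of the fingers, on their centre line; the grasp point (between the pads) lies 19 mm behind it; z points along the fingers, y is the line along which they close (so a half turn about z gives the same grasp; the last joint's range is limited). The gripper opens to 85 mm and grips with 20 to 120 N. Pads are 22 mm wide; open, the fingers measure 114 mm over their backs; the gripper's body (76 mm by 85 mm) begins 54 mm behind the grasp point. The pads swing forward as they close: fully open they stand 13 mm farther back than shut.
Start: joints at [-1.153, 0.264, 1.604, -0, 1.274, -0.037], TCP at [0.297, -0.606, 0.231] pointing down, gripper open.
Joint ranges: [-2.63, 2.63], [-0.94, 2.18], [0.31, 2.57], [-1.31, 4.45], [0, 2.66], [-2.55, 2.55]. Speed limits (rad/s): [2.57, 2.57, 3.14, 3.14, 3.14, 3.14].

## Interface

Orientations are given as [roll, pitch, yaw] about the fixed x, y, z axes, in that order (R = Rz(yaw) Ry(pitch) Rx(roll)).
In Python, from workcell import readout, get_image, bot gives the robot as it stands.
- The arm moves only by the tool arm_command, never from a script. Its argument "steps" is a list of rows, each an object of numbers: "tx", "ty", "tz": the shift along the tool's x, y, z in m; "turn": the turn about the tool's z in rad; "claw": the finger opening in m, from 0 to 0.0854. A call has 1 to 20 rows; each row shifts and turns the commanded pose from where the row before left it, along the tool's axes as they then stand; what a row does not reach is not made up. A row lasts 1/8 s, in which the tool goes at most 62.5 mm and 10.7 degrees, less where a joint would pass 70% of its speed; a pose out of reach is approached as far as the arm can. A call with a gripper value outside its range is refused whole. The fingers move at their own pace and stop on an object; the grip force is fixed at half the most. Time passes only in rows, so rows that do not move let the fingers close. It gives the time, the measured TCP pose, the force, the opening and the grip force at its end, in the units of the state.
- readout.observe(): the state, without advancing time (a new reading comes with each control period).
- get_image(name): name is "scene" or "side" or "wrist"; returns a dict with "img" (480x640x3 uint8, red, green, blue), "range_z" (480x640 float32, m along the optical axis (not along the pixel's ray), 0 where there is no reading), "intrinsics" (3x3 intrinsics, pixels), "R" (3x3) and "t" (3): a world point X has camera coordinates R X + t. Camera axes: x right, y down, z forward; pixel columns grow to the right and rows downward; lengths in m; the calibration is good to about 2 mm. A picture is of the moment at which its call begins.
- bot.job_done(): hands the job in; it is judged then, once.
The state is a dict: "t": time; "joints": joint angles; "dq": joint speeds; "joint_torque": joint torques, N m; "ee_pos": TCP position; "tool_rot": TCP orientation; "contact_force": force on the tool from outside, world axes, zero at the start; "wrist_torque": the same for the moment, N m; "gripper_width": opening from 0.0 (shut) to 1.0 (fully open); "finger_force": force on a finger pad.
Only numpy, scipy, OpenCV 4.12 (cv2) and the standard library are available. Lean on these libraries where they do the work, as an engineer would, in place of code of your own. Each camera call takes 0.05 s, during which the arm holds its last target. There are 200 camera calls.

## Task

Weigh the plaster cast that stands in the balance: load the empty pan under the lamp with the two slab weights that bring the beam level, each set down gently, upright and well inside the pan, and leave the third weight on the bench. Leave both casts where they stand and do not disturb the calipers, the bite block or the base former.

Things in the scene. Friction and masses are not known exactly. Their poses are not given: they have to be found in the camera images.
- w_short_c (a point): Centre (half-way up) of the short weight (this one is the shortest): brass slab 60 long (x) x 30 wide x 10 mm thick with a black bridge grip on top, 50 mm high overall, 160 g. The grip bar runs along x over the slab's middle: 50 long, 12 wide, 14 mm high, its centre 18 mm above this point; below it two posts 10 x 12 mm at x = +-20 mm. The grips are alike on all three.
- w_medium_c (a point): Centre (half-way up) of the medium weight (this one is the middle one): brass slab 85 long (x) x 30 wide x 10 mm thick with a black bridge grip on top, 50 mm high overall, 220 g. The grip bar runs along x over the slab's middle: 50 long, 12 wide, 14 mm high, its centre 18 mm above this point; below it two posts 10 x 12 mm at x = +-20 mm. The grips are alike on all three.
- w_long_c (a point): Centre (half-way up) of the long weight (this one is the longest): brass slab 120 long (x) x 30 wide x 10 mm thick with a black bridge grip on top, 50 mm high overall, 300 g. The grip bar runs along x over the slab's middle: 50 long, 12 wide, 14 mm high, its centre 18 mm above this point; below it two posts 10 x 12 mm at x = +-20 mm. The grips are alike on all three.
- cast_low_c (a point): Centre (half-way up) of the low plaster dental cast: rounded base block 77 x 64 mm, 30 mm high, with an arch of teeth on top (39 mm in all). Weighs as much as the short and medium weights together (380 g, within 2 %). It stands either in the balance's cast pan or on the trimmer's guide table; the tall cast stands in the other place.
- cast_tall_c (a point): Centre (half-way up) of the tall plaster dental cast: same outline, base 58 mm high, 67 mm in all. Weighs as much as the medium and long weights together (520 g, within 2 %). In the cast pan or on the trimmer's table, as above.
- pan_w_floor (a point): Floor centre of the empty weight pan, under the lamp, at the +y end of the beam. Level aluminium tray 160 (x) x 130 mm (y), inner floor 154 x 124, rim 4 mm above the floor; floor 90 mm over the bench at level, 18 mm higher at the stop. A linkage keeps the pans horizontal; where a load stands on the pan makes no difference. x is the balance's x (away from the robot).
- pan_c_floor (a point): Centre of the floor of the cast pan, the equal pan on the other (-y) end of the beam, 300 mm from the weight pan; it carries the cast to be weighed.
- lamp (a point): Middle of the underside of the fixed lamp bar over the weight pan's centre: 44 (x) x 150 (y) x 18 mm high, underside 320 mm over the bench, on an arm from a post 125 mm behind (+x of) the pan's centre. It blocks a tool coming straight down; a tool leaning back 30 to 45 degrees towards the robot (fingers pointing forward and down) passes under its front edge.
- beam (a joint): Tilt of the balance's beam in rad about the balance's x axis: 0 is level, positive when the weight pan (+y) is up. It starts at the stop +0.12 (stops at +-0.12; beam arms 150 mm). Off the stops the tilt is about 0.0018 rad for each gram of difference between the pans, lightly sprung and damped; it settles within about 1 s.
- calipers_c (a point): Steel calipers lying on the bench, 170 x 55 mm, 10 mm high, bystander; point near the middle of the beam.
- bite_block_c (a point): Centre of a red bite block on the bench, 70 x 55 x 22 mm, bystander.
- base_former_c (a point): Centre of a blue base former (open box) on the bench, 85 x 75 x 34 mm, bystander.
- trimmer: Model trimmer on the robot's right, 250 mm wide and 300 mm high, fixed; its guide table, 150 x 130 mm and 72 mm above the bench, carries the cast that is not being weighed. Origin on the bench, 15 mm behind (+x) the table's centre; the machine's housing starts 65 mm behind the origin.
- balance: The two-pan balance, fixed to the bench: base 120 (x) x 240 mm (y), origin under the middle on the bench; x away from the robot, y from the cast pan to the weight pan. A middle bracket with an index plate rises to 136 mm.
- w_short: The short weight itself (origin at the centre of its underside, 25 mm below its centre point).
- w_medium: The medium weight itself (origin at the centre of its underside, 25 mm below its centre point).
- w_long: The long weight itself (origin at the centre of its underside, 25 mm below its centre point).
There are look-alikes about, which are no part of the job. Leave any green look-alike of the w_medium alone. Leave any purple look-alike of the part that bears cast_tall_c alone.

How it is judged:
At the end, for the whole second after the job is handed in: Beam at rest within 0.04 rad of level; cast still upright in its pan; the two matching weights (low cast: short+medium, tall: medium+long) upright in the weight pan, centres within 45 mm (x) and 55 mm (y) of its centre; third weight on the bench (value of joint beam between -0.04 and 0.04 rad and velocity of joint beam between -0.03 and 0.03 rad/s and ((x of cast_low_c in the frame of pan_c_floor between -0.06 and 0.06 m and y of cast_low_c in the frame of pan_c_floor between -0.05 and 0.05 m and z of cast_low_c in the frame of pan_c_floor between 0.0115 and 0.0275 m and angle between each of cast_low_c, w_short_c, w_medium_c's own z axis and vertical below 0.12 rad and x of w_short_c in the frame of pan_w_floor between -0.045 and 0.045 m and y of w_short_c in the frame of pan_w_floor between -0.055 and 0.055 m and z of w_short_c in the frame of pan_w_floor between 0.018 and 0.032 m and x of w_medium_c in the frame of pan_w_floor between -0.045 and 0.045 m and y of w_medium_c in the frame of pan_w_floor between -0.055 and 0.055 m and z of w_medium_c in the frame of pan_w_floor between 0.018 and 0.032 m and height (world z) of w_long_c below 0.045 m) or (x of cast_tall_c in the frame of pan_c_floor between -0.06 and 0.06 m and y of cast_tall_c in the frame of pan_c_floor between -0.05 and 0.05 m and z of cast_tall_c in the frame of pan_c_floor between 0.0255 and 0.0415 m and angle between each of cast_tall_c, w_medium_c, w_long_c's own z axis and vertical below 0.12 rad and x of w_medium_c in the frame of pan_w_floor between -0.045 and 0.045 m and y of w_medium_c in the frame of pan_w_floor between -0.055 and 0.055 m and z of w_medium_c in the frame of pan_w_floor between 0.018 and 0.032 m and x of w_long_c in the frame of pan_w_floor between -0.045 and 0.045 m and y of w_long_c in the frame of pan_w_floor between -0.055 and 0.055 m and z of w_long_c in the frame of pan_w_floor between 0.018 and 0.032 m and height (world z) of w_short_c below 0.045 m))); the robot touches nothing.
It fails at once if a weight is dropped (falls freely faster than 0.6 m/s, some 18 mm) ((linear speed of w_short above 0.6 m/s and contact force between the fingers and w_short below 0.05 N) or (linear speed of w_medium above 0.6 m/s and contact force between the fingers and w_medium below 0.05 N) or (linear speed of w_long above 0.6 m/s and contact force between the fingers and w_long below 0.05 N)).
It fails at once if a cast is displaced by more than 60 mm (the pan's own swing is 18 to 36 mm) (distance of any of cast_low_c, cast_tall_c from where it was at the start of the episode above 0.06 m).
It fails at once if the calipers, bite block or base former are shifted by more than 30 mm (distance of any of calipers_c, bite_block_c, base_former_c from where it was at the start of the episode above 0.03 m).
It also fails if it takes over 67 s, if anything falls off the work surface, if the arm or the gripper's body presses on something with over 40 N, if the wrist force passes 120 N, or if a joint passes its speed limit or range.

## Working session

There is one attempt and no reset: what is moved stays moved. The work goes in short steps, Python scripts to look and compute and a tool call to move; the robot and the scene stay as the last step left them, time stands still between calls to the robot, and variables do not carry over. Pictures are saved under pics/ and viewed, at most 10 in all, crops included, and the job is handed in when it is done.

Besides the shell and the picture viewer there is one more tool, called in YAML: its name, and indented under it one key for each argument. arm_command: Moves the arm, as the interface text tells. Its arguments: {"type":"object","properties":{"steps":{"type":"array","items":{"type":"object","properties":{"tx":{"type":"number"},"ty":{"type":"number"},"tz":{"type":"number"},"turn":{"type":"number"},"claw":{"type":"number"}}}}},"required":["steps"]}

```bash
mkdir -p pics; ls; python3 - <<'E'
from workcell import readout, get_image, bot
import cv2, numpy as np
for n in ("scene","side"):
    d=get_image(n); cv2.imwrite(f"pics/{n}0.png",d["img"][:,:,::-1]); np.savez(f"{n}0.npz",**d)
    print(n,d["intrinsics"].tolist(),(-d["R"].T@d["t"]).round(3),d["R"].round(3).tolist(), (d["range_z"]>0).mean())
print(readout.observe())
E
```

```text
pics
scene [[493.2951172266787, 0.0, 316.20744710517073], [0.0, 493.2951172266787, 237.64379047019838], [0.0, 0.0, 1.0]] [ 1.216 -0.675  1.049] [[0.67, 0.742, -0.013], [0.524, -0.486, -0.699], [-0.525, 0.462, -0.715]] 0.992001953125
side [[451.40100290154146, 0.0, 320.84758606153395], [0.0, 451.40100290154146, 232.3313709633685], [0.0, 0.0, 1.0]] [0.376 0.721 1.028] [[-0.98, -0.199, -0.014], [-0.127, 0.673, -0.729], [0.154, -0.712, -0.685]] 0.99591796875
{'t': 0.1, 'joints': array([-1.15288571e+00,  2.64694201e-01,  1.60522435e+00,  1.64808004e-05,
        1.27372663e+00, -3.69132273e-02]), 'dq': array([ 0.00074183, -0.00148462, -0.0019226 ,  0.00121338,  0.00153125,
        0.0001416 ]), 'joint_torque': array([-4.58765408e-04, -5.16707647e+01, -3.68590343e+01,  4.44353623e-05,
        6.33331278e-03,  1.55182857e-05]), 'ee_pos': array([ 0.29625683, -0.60577576,  0.23008256]), 'tool_rot': array([-3.13954210e+00, -9.14866564e-05,  4.54818906e-01]), 'contact_force': array([ 0.00087209,  0.00342477, -0.19155439]), 'wrist_torque': array([-0.03066548, -0.02579872,  0.00491403]), 'finger_force': 0.0, 'gripper_width': 1.0003813844583327}
```

View pics/scene0.png

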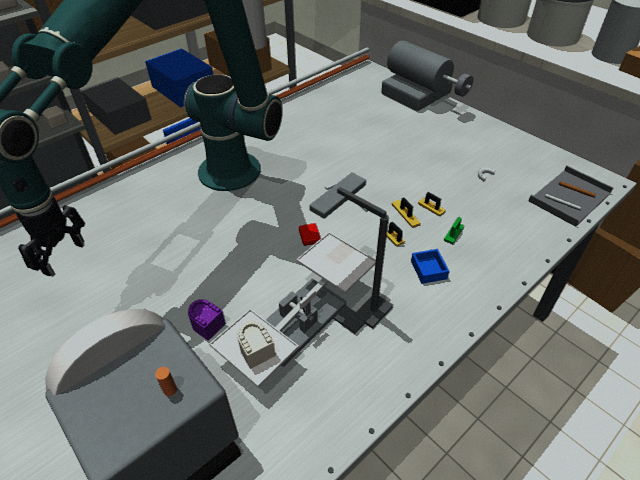

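View pics/side0.png

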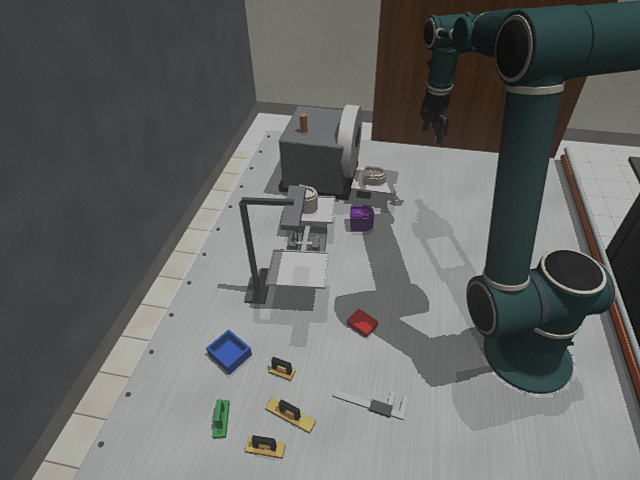

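The scene view shows the weights near (396,235), (405,212) and (432,204), with the green look-alike at (455,230). A cast stands in the cast pan near (257,340). In the side view the weights are near (282,368), (290,413) and (265,447), and the lamp bar is near (295,208). Next I'll measure these, plus the tool's profile, because the moves can't tilt the tool.

```bash
cat > h.py <<'E'
import numpy as np, cv2
def load(n): return dict(np.load(n))
def cloud(d):
    K=d["intrinsics"]; z=d["range_z"]; v,u=np.mgrid[:480,:640]
    c=np.stack([(u-K[0,2])/K[0,0]*z,(v-K[1,2])/K[1,1]*z,z],-1)
    return (c-d["t"])@d["R"]
E
python3 - <<'E'
from h import *
for n in ("scene","side"):
    d=load(n+"0.npz"); P=cloud(d); hsv=cv2.cvtColor(d["img"],cv2.COLOR_RGB2HSV); H,S,V=[hsv[...,i].astype(int) for i in range(3)]
    ok=(P[...,2]>-0.02)&(d["range_z"]>0)&(P[...,0]>0.1)&(P[...,0]<1.3)&(abs(P[...,1])<.9)
    print("==",n)
    for nm,m in dict(yellow=(H>15)&(H<35)&(S>110),green=(H>45)&(H<75)&(S>110),red=((H<6)|(H>174))&(S>150),blue=(H>105)&(H<125)&(S>150),purple=(H>130)&(H<160)&(S>110),cream=(H>8)&(H<35)&(S>15)&(S<80)&(V>110)).items():
        k,L,st,ce=cv2.connectedComponentsWithStats((m&ok).astype(np.uint8))
        for i in range(1,k):
            if st[i,4]<60: continue
            q=P[L==i]; top=q[:,2].max()
            r=cv2.minAreaRect((q[:,:2]*1000).astype(np.float32))
            print(nm,ce[i].round(),st[i,4],"rect",np.round(r[0]),np.round(r[1]),round(r[2]),"z",np.percentile(q[:,2],[2,50,98]).round(3))
    # lamp: dark points z .28-.36 near pan
    m=ok&(P[...,2]>.3)&(P[...,2]<.36)&(P[...,0]>.45)&(P[...,1]>-.2)&(P[...,1]<.4)
    q=P[m]; print("lamp",len(q),np.percentile(q,[1,50,99],axis=0).round(3).tolist())
    # tool profile round the tcp axis
    q=P.reshape(-1,3); e=np.array([.2963,-.6058]); a=.4548
    w=q[:,:2]-e; x=w@[np.cos(a),np.sin(a)]; y=w@[-np.sin(a),np.cos(a)]
    for z0 in np.arange(.23,.62,.02):
        s=(abs(q[:,2]-z0-.01)<.01)&(np.hypot(x,y)<.16)
        if s.sum()>3: print("h",round(z0-.23,2),s.sum(),"x",x[s].min().round(3),x[s].max().round(3),"y",y[s].min().round(3),y[s].max().round(3))
E
```

```text
== scene
yellow [431. 207.] 190 rect [593. 354.] [86. 35.] 8 z [0.    0.009 0.016]
yellow [406. 214.] 252 rect [558. 272.] [ 33. 122.] 73 z [-0.001  0.009  0.016]
yellow [394. 238.] 137 rect [683.  67.] [ 50. 302.] 37 z [-0.001  0.009  0.287]
green [454. 231.] 244 rect [712. 313.] [29. 86.] 13 z [0.003 0.011 0.052]
red [309. 234.] 341 rect [428. -11.] [52. 74.] 62 z [0.005 0.021 0.026]
blue [429. 266.] 928 rect [750. 148.] [77. 90.] 60 z [0.001 0.016 0.036]
purple [205. 318.] 1013 rect [ 476. -412.] [100.  65.] 10 z [0.006 0.056 0.068]
lamp 1561 [[0.595, -0.158, 0.305], [0.636, -0.079, 0.337], [0.752, -0.011, 0.35]]
h 0.0 30 x -0.012 0.013 y -0.05 0.048
h 0.02 143 x -0.01 0.014 y -0.057 0.057
h 0.04 131 x -0.012 0.015 y -0.068 0.072
h 0.06 448 x -0.014 0.02 y -0.074 0.074
h 0.08 413 x -0.017 0.023 y -0.073 0.073
h 0.1 562 x -0.012 0.023 y -0.071 0.069
h 0.12 208 x -0.011 0.04 y -0.04 0.058
h 0.14 337 x -0.013 0.041 y -0.039 0.031
h 0.16 446 x -0.021 0.041 y -0.039 0.036
h 0.18 289 x -0.015 0.04 y -0.039 0.033
h 0.2 400 x -0.018 0.042 y -0.039 0.033
h 0.22 379 x -0.013 0.04 y -0.037 0
[... 1264 characters left out ...]
.067 0.068
h 0.06 147 x -0.013 0.018 y -0.073 0.082
h 0.08 150 x -0.015 0.019 y -0.072 0.077
h 0.1 164 x -0.014 0.021 y -0.071 0.075
h 0.12 105 x -0.033 0.038 y -0.008 0.041
h 0.14 161 x -0.032 0.038 y -0.012 0.043
h 0.16 185 x -0.037 0.039 y -0.023 0.045
h 0.18 136 x -0.035 0.037 y -0.016 0.045
h 0.2 178 x -0.031 0.038 y -0.019 0.042
h 0.22 171 x -0.032 0.036 y -0.012 0.043
h 0.24 195 x -0.032 0.038 y -0.026 0.041
h 0.26 184 x -0.03 0.037 y -0.029 0.042
h 0.28 166 x -0.03 0.037 y -0.012 0.041
h 0.3 180 x -0.015 0.063 y -0.022 0.046
h 0.32 182 x -0.002 0.068 y -0.03 0.043
h 0.34 150 x 0.018 0.068 y -0.039 0.065
h 0.36 331 x -0.001 0.067 y -0.034 0.147
h 0.38 329 x -0.055 0.065 y -0.025 0.148
```

```bash
python3 - <<'E'
from h import *
for n in ("scene","side"):
    d=load(n+"0.npz"); P=cloud(d); X,Y,Z=[P[...,i] for i in range(3)]; v=d["img"].max(-1)
    print("==",n)
    for nm,m in dict(panw=(Y>-.2)&(Y<.03)&(X>.45)&(X<.72)&(Z>.097)&(Z<.12), panc=(Y<-.24)&(Y>-.5)&(X>.45)&(X<.75)&(Z>.06)&(Z<.085),
            lamp=(Y>-.2)&(Y<.03)&(X>.56)&(X<.68)&(Z>.3)&(Z<.345), cast=(Y<-.24)&(Y>-.5)&(X>.5)&(X<.75)&(Z>.125)&(Z<.17),
            castlow=(Y<-.5)&(X>.3)&(X<.6)&(Z>.095)&(Z<.13)).items():
        k,L,st,ce=cv2.connectedComponentsWithStats(m.astype(np.uint8))
        i=1+st[1:,4].argmax(); q=P[L==i]
        r=cv2.minAreaRect((q[:,:2]*1000).astype(np.float32)); print(nm,len(q),ce[i].round(),np.round(r[0],1),np.round(r[1]),round(r[2],1),"z",np.percentile(q[:,2],[2,50,98]).round(3))
    # bars: dark points z>.036 near the weights
    m=(Z>.037)&(Z<.06)&(X>.5)&(X<.75)&(Y>.12)&(Y<.42)&(v<90)
    k,L,st,ce=cv2.connectedComponentsWithStats(m.astype(np.uint8))
    for i in range(1,k):
        if st[i,4]<25: continue
        q=P[L==i]; r=cv2.minAreaRect((q[:,:2]*1000).astype(np.float32)); print("bar",st[i,4],np.round(r[0],1),np.round(r[1]),round(r[2],1),"z",np.percentile(q[:,2],[2,50,98]).round(3))
E
```

```text
== scene
panw 2552 [337. 261.] [619.6 -83.8] [163. 135.] 7.0 z [0.103 0.108 0.113]
panc 2441 [254. 349.] [ 654.9 -376.5] [164. 138.] 6.9 z [0.068 0.072 0.079]
lamp 1096 [338. 195.] [638.3 -80.4] [ 82. 153.] 7.1 z [0.322 0.337 0.342]
cast 829 [254. 337.] [ 671.5 -383.9] [64. 73.] 77.3 z [0.126 0.131 0.14 ]Traceback (most recent call last):
  File "<stdin>", line 9, in <module>
ValueError: attempt to get argmax of an empty sequence
```

```bash
python3 - <<'E'
from h import *
for n in ("scene","side"):
    d=load(n+"0.npz"); P=cloud(d); X,Y,Z=[P[...,i] for i in range(3)]; v=d["img"].max(-1)
    print("==",n)
    for nm,m in dict(panw=(Y>-.2)&(Y<.03)&(X>.45)&(X<.72)&(Z>.097)&(Z<.12),
            lamp=(Y>-.2)&(Y<.03)&(X>.56)&(X<.68)&(Z>.3)&(Z<.345)).items():
        k,L,st,ce=cv2.connectedComponentsWithStats(m.astype(np.uint8))
        i=1+st[1:,4].argmax(); q=P[L==i]
        r=cv2.minAreaRect((q[:,:2]*1000).astype(np.float32)); print(nm,len(q),np.round(r[0],1),np.round(r[1]),round(r[2],1),"z",np.percentile(q[:,2],[2,50,98]).round(3))
        a=np.radians(6.9); s=q[:,:2]-[.6196,-.0838]; bx=s@[np.cos(a),np.sin(a)]; by=s@[-np.sin(a),np.cos(a)]
        print("  balance-frame x",np.percentile(bx,[1,50,99]).round(3),"y",np.percentile(by,[1,50,99]).round(3))
    m=(Z>.037)&(Z<.06)&(X>.5)&(X<.75)&(Y>.12)&(Y<.42)&(v<90)
    k,L,st,ce=cv2.connectedComponentsWithStats(m.astype(np.uint8))
    for i in range(1,k):
        if st[i,4]<15: continue
        q=P[L==i]; r=cv2.minAreaRect((q[:,:2]*1000).astype(np.float32)); print("bar",st[i,4],np.round(r[0],1),np.round(r[1]),round(r[2],1),"z",np.percentile(q[:,2],[2,50,98]).round(3))
E
```

```text
== scene
panw 2552 [619.6 -83.8] [163. 135.] 7.0 z [0.103 0.108 0.113]
  balance-frame x [-0.079  0.003  0.08 ] y [-0.066 -0.002  0.064]
lamp 1096 [638.3 -80.4] [ 82. 153.] 7.1 z [0.322 0.337 0.342]
  balance-frame x [-0.021  0.006  0.053] y [-0.074 -0.011  0.073]
bar 75 [594.3 355.4] [52. 16.] 1.7 z [0.038 0.046 0.053]
bar 64 [558.2 273.3] [13. 51.] 69.6 z [0.038 0.048 0.052]
bar 22 [716.7 308.6] [10. 45.] 0.8 z [0.038 0.042 0.052]
bar 82 [606.8 167.2] [13. 50.] 79.2 z [0.037 0.047 0.053]
== side
panw 2166 [618.  -83.5] [161. 135.] 6.3 z [0.103 0.107 0.112]
  balance-frame x [-0.08  -0.002  0.077] y [-0.064  0.004  0.066]
lamp 884 [637.9 -79.4] [ 85. 156.] 7.0 z [0.323 0.337 0.343]
  balance-frame x [-0.024 -0.002  0.055] y [-0.068  0.014  0.078]
bar 129 [601.8 171.2] [14. 49.] 81.6 z [0.038 0.048 0.053]
bar 144 [554.  275.7] [13. 48.] 72.3 z [0.038 0.048 0.052]
bar 18 [703.3 334.6] [11. 10.] 8.9 z [0.037 0.042 0.048]
bar 170 [589.5 357.8] [49. 13.] 1.5 z [0.038 0.048 0.052]
```

arm_command:
  steps:
    - {"tz": -0.06,"claw": 0.06}
    - {"tz": -0.06,"claw": 0.06}
    - {"tz": -0.05,"claw": 0.06}

```text
validation failed for argument at $.st...
```

arm_command:
  steps:
    - {"tx": 0.0,"ty": 0.0,"tz": 0.0,"turn": 0.151,"claw": 0.06}
    - {"tx": 0.0,"ty": 0.0,"tz": 0.0,"turn": 0.151,"claw": 0.06}
    - {"tx": 0.0,"ty": 0.0,"tz": 0.0,"turn": 0.151,"claw": 0.06}
    - {"tx": 0.0,"ty": 0.0,"tz": 0.0,"turn": 0.151,"claw": 0.06}
    - {"tx": 0.0,"ty": 0.0,"tz": 0.0,"turn": 0.151,"claw": 0.06}

```text
t: 0.72
ee_pos: [0.2964, -0.606, 0.2305]
tool_rot: [-3.141, 0.001, -0.305]
contact_force: [-1.2, -0.4, 1.1]
gripper_width: 0.708
finger_force: 0.0
```

arm_command:
  steps:
    - {"tx": -0.0016,"ty": -0.051,"tz": 0.004,"turn": 0.0,"claw": 0.05}
    - {"tx": -0.0016,"ty": -0.051,"tz": 0.004,"turn": 0.0,"claw": 0.05}
    - {"tx": -0.0016,"ty": -0.051,"tz": 0.004,"turn": 0.0,"claw": 0.05}
    - {"tx": -0.0016,"ty": -0.051,"tz": 0.004,"turn": 0.0,"claw": 0.05}
    - {"tx": -0.0016,"ty": -0.051,"tz": 0.004,"turn": 0.0,"claw": 0.05}
    - {"tx": -0.0016,"ty": -0.051,"tz": 0.004,"turn": 0.0,"claw": 0.05}
    - {"tx": -0.0016,"ty": -0.051,"tz": 0.004,"turn": 0.0,"claw": 0.05}
    - {"tx": -0.0016,"ty": -0.051,"tz": 0.004,"turn": 0.0,"claw": 0.05}
    - {"tx": -0.0016,"ty": -0.051,"tz": 0.004,"turn": 0.0,"claw": 0.05}
    - {"tx": -0.0016,"ty": -0.051,"tz": 0.004,"turn": 0.0,"claw": 0.05}
    - {"tx": -0.0016,"ty": -0.051,"tz": 0.004,"turn": 0.0,"claw": 0.05}
    - {"tx": -0.0016,"ty": -0.051,"tz": 0.004,"turn": 0.0,"claw": 0.05}
    - {"tx": -0.0016,"ty": -0.051,"tz": 0.004,"turn": 0.0,"claw": 0.05}
    - {"tx": -0.0016,"ty": -0.051,"tz": 0.004,"turn": 0.0,"claw": 0.05}
    - {"tx": -0.0016,"ty": -0.051,"tz": 0.004,"turn": 0.0,"claw": 0.05}
    - {"tx": -0.0016,"ty": -0.051,"tz": 0.004,"turn": 0.0,"claw": 0.05}
    - {"tx": -0.0016,"ty": -0.051,"tz": 0.004,"turn": 0.0,"claw": 0.05}
    - {"tx": -0.0016,"ty": -0.051,"tz": 0.004,"turn": 0.0,"claw": 0.05}
    - {"tx": 0.0,"ty": 0.0,"tz": 0.0,"turn": 0.0,"claw": 0.05}

```text
t: 3.1
ee_pos: [0.5404, 0.282, 0.1582]
tool_rot: [3.142, 0.001, -0.297]
contact_force: [0.4, -1.0, 0.7]
gripper_width: 0.585
finger_force: 0.0
```

```bash
cat >> h.py <<'E'
def delta(o,x,y,z,yaw=None):
    "tool-axis shift (and turn) from state o to world x,y,z at the present orientation"
    from scipy.spatial.transform import Rotation as Ro
    r=Ro.from_euler("xyz",o["tool_rot"]); t=r.inv().apply(np.array([x,y,z])-o["ee_pos"])
    return t.round(4), None if yaw is None else round(-(yaw-o["tool_rot"][2]),4)
E
python3 - <<'E'
from h import *
from workcell import readout, get_image
d=get_image("wrist"); cv2.imwrite("pics/w1.png",d["img"][:,:,::-1]); np.savez("w1.npz",**d)
o=readout.observe(); print(o["ee_pos"],o["tool_rot"],o["joints"].round(3))
print(delta(o,.5407,.2792,.022,-.30))
E
```

```text
[0.53991595 0.28012878 0.15824261] [ 3.14012125e+00  1.23484537e-03 -2.97563467e-01] [ 0.438  0.196  1.826 -0.     1.122  2.306]
(array([0.0012, 0.0005, 0.1362]), np.float64(0.0024))
```

View pics/w1.png

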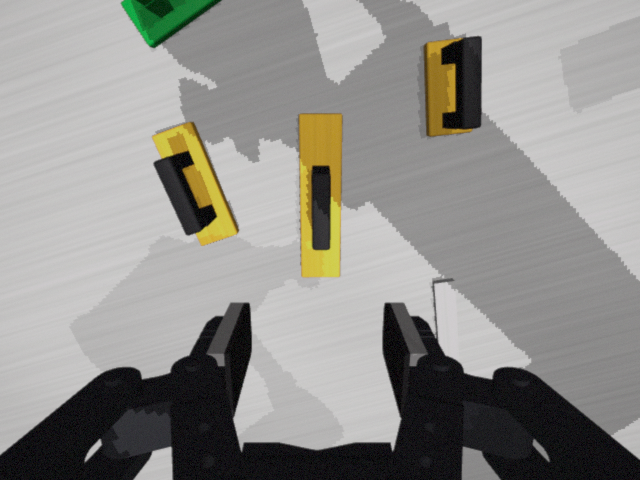

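The wrist view shows the long weight aligned with the fingers at (320,207), the medium at (195,185) and the short at (453,87). I'll refine their positions by casting rays onto the bar-top plane.

```bash
cat >> h.py <<'E'
def cast(d,uv,z):
    K=d["intrinsics"]; r=np.c_[(uv-K[[0,1],[2,2]])/K[0,0],np.ones(len(uv))]@d["R"]; c=-d["R"].T@d["t"]
    return (c+r*((z-c[2])/r[:,2])[:,None])[:,:2]
E
python3 - <<'E'
from h import *
d=load("w1.npz"); hsv=cv2.cvtColor(d["img"],cv2.COLOR_RGB2HSV).astype(int); P=cloud(d)
y=(hsv[...,0]>15)&(hsv[...,0]<35)&(hsv[...,1]>110)
b=(hsv[...,2]<70)&(P[...,2]>.044)&(P[...,2]<.06)
b[290:]=False
for nm,m,z in (("slab",y,.010),("bar",b,.050)):
    k,L,st,ce=cv2.connectedComponentsWithStats(m.astype(np.uint8))
    for i in range(1,k):
        if st[i,4]<300: continue
        v,u=np.nonzero(L==i); r=cv2.minAreaRect((cast(d,np.c_[u,v].astype(float),z)*1000).astype(np.float32))
        print(nm,ce[i].round(),np.round(r[0],1),np.round(r[1],1),round(r[2],1))
E
```

```text
slab [440.  89.] [604.5 170.8] [31.1 59.2] 79.6
slab [320. 189.] [557.3 273.9] [ 29.4 117.7] 73.2
slab [199. 179.] [592.5 354.8] [84.  30.9] 2.3
bar [469.  82.] [604.5 171.4] [12.7 48.6] 79.8
bar [179. 195.] [592.4 354.3] [48.4 12.5] 2.4
bar [321. 209.] [558.1 273.8] [10.7 48.6] 73.6
```

arm_command:
  steps:
    - {"tx": 0.0026,"ty": 0.0008,"tz": 0.02,"turn": -0.007,"claw": 0.05}
    - {"tx": 0.0,"ty": 0.0,"tz": 0.036,"turn": 0.0,"claw": 0.05}
    - {"tx": 0.0,"ty": 0.0,"tz": 0.04,"turn": 0.0,"claw": 0.05}
    - {"tx": 0.0,"ty": 0.0,"tz": 0.03,"turn": 0.0,"claw": 0.05}
    - {"tx": 0.0,"ty": 0.0,"tz": 0.01,"turn": 0.0,"claw": 0.05}
    - {"tx": 0.0,"ty": 0.0,"tz": 0.0,"turn": 0.0,"claw": 0.03}
    - {"tx": 0.0,"ty": 0.0,"tz": 0.0,"turn": 0.0,"claw": 0.02}
    - {"tx": 0.0,"ty": 0.0,"tz": 0.0,"turn": 0.0,"claw": 0.0}
    - {"tx": 0.0,"ty": 0.0,"tz": 0.0,"turn": 0.0,"claw": 0.0}
    - {"tx": 0.0,"ty": 0.0,"tz": 0.0,"turn": 0.0,"claw": 0.0}
    - {"tx": 0.0,"ty": 0.0,"tz": 0.0,"turn": 0.0,"claw": 0.0}

```text
t: 4.53
ee_pos: [0.5443, 0.2783, 0.0252]
tool_rot: [-3.139, -0.003, -0.293]
contact_force: [-0.1, -0.4, 6.5]
gripper_width: 0.128
finger_force: 60.3
```

arm_command:
  steps:
    - {"tx": 0.0,"ty": 0.0,"tz": -0.01,"turn": 0.0,"claw": 0.0}
    - {"tx": 0.0,"ty": 0.0,"tz": -0.025,"turn": 0.0,"claw": 0.0}
    - {"tx": 0.0,"ty": 0.0,"tz": -0.035,"turn": -0.083,"claw": 0.0}
    - {"tx": 0.0,"ty": 0.0,"tz": -0.035,"turn": -0.083,"claw": 0.0}
    - {"tx": 0.0,"ty": 0.0,"tz": -0.035,"turn": -0.083,"claw": 0.0}
    - {"tx": 0.0,"ty": 0.0,"tz": -0.025,"turn": -0.083,"claw": 0.0}
    - {"tx": 0.0,"ty": 0.0,"tz": -0.01,"turn": -0.08,"claw": 0.0}
    - {"tx": -0.004,"ty": 0.018,"tz": 0.0,"turn": 0.0,"claw": 0.0}
    - {"tx": -0.0076,"ty": 0.036,"tz": 0.0,"turn": 0.0,"claw": 0.0}
    - {"tx": -0.0076,"ty": 0.042,"tz": 0.0,"turn": 0.0,"claw": 0.0}
    - {"tx": -0.0076,"ty": 0.042,"tz": 0.0,"turn": 0.0,"claw": 0.0}
    - {"tx": -0.0076,"ty": 0.042,"tz": 0.0,"turn": 0.0,"claw": 0.0}
    - {"tx": -0.0076,"ty": 0.042,"tz": 0.0,"turn": 0.0,"claw": 0.0}
    - {"tx": -0.0076,"ty": 0.042,"tz": 0.0,"turn": 0.0,"claw": 0.0}
    - {"tx": -0.0076,"ty": 0.036,"tz": 0.0,"turn": 0.0,"claw": 0.0}
    - {"tx": -0.0076,"ty": 0.026,"tz": 0.0,"turn": 0.0,"claw": 0.0}
    - {"tx": -0.004,"ty": 0.012,"tz": 0.0,"turn": 0.0,"claw": 0.0}
    - {"tx": 0.0,"ty": 0.0,"tz": 0.0,"turn": 0.0,"claw": 0.0}

```text
t: 6.78
ee_pos: [0.5134, -0.0668, 0.1974]
tool_rot: [-3.141, 0.002, 0.116]
contact_force: [-0.6, 0.3, -2.6]
gripper_width: 0.128
finger_force: 59.2
```

```bash
python3 - <<'E'
from h import *
from workcell import readout, get_image
d=get_image("side"); cv2.imwrite("pics/s2.png",cv2.resize(d["img"][160:360,180:420,::-1],None,fx=3,fy=3,interpolation=cv2.INTER_CUBIC)[:600])
o=readout.observe(); print(o["ee_pos"],o["tool_rot"],o["gripper_width"],o["contact_force"])
print(delta(o,.5479,-.0618,.15,.119))
E
```

```text
[ 0.51379881 -0.06606824  0.19770762] [-3.14068132e+00  9.89452010e-04  1.17463981e-01] 0.12321732903657182 [-0.54974325  0.15857885 -3.51491114]
(array([ 0.0344, -0.0002,  0.0477]), np.float64(-0.0015))
```

View pics/s2.png

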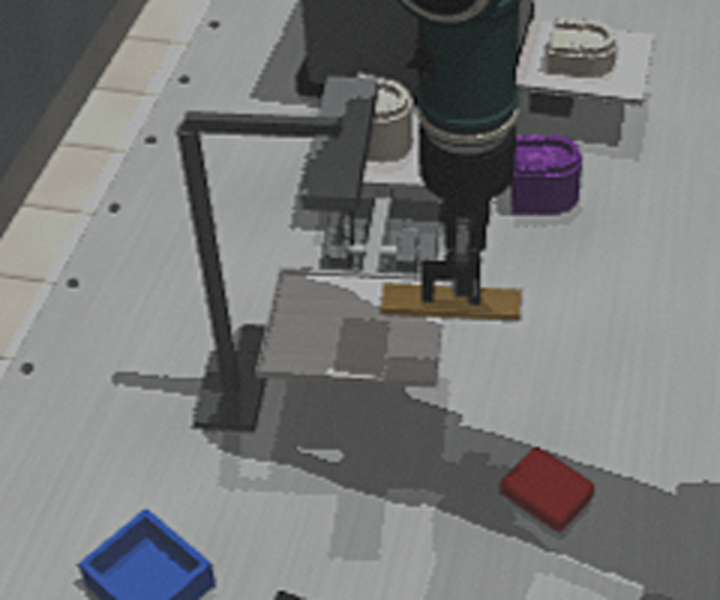

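The long weight hangs level at about (450,300) in the crop, beside the front of the pan and clear of the lamp. The tall cast is in the cast pan at about (385,115). Since the tool can't lean, I'll set the slab on the front rim and then slide it in.

arm_command:
  steps:
    - {"tx": 0.0,"ty": 0.0,"tz": 0.018,"turn": -0.0015,"claw": 0.0}
    - {"tx": 0.012,"ty": 0.0,"tz": 0.015,"turn": 0.0,"claw": 0.0}
    - {"tx": 0.014,"ty": 0.0,"tz": 0.005,"turn": 0.0,"claw": 0.0}
    - {"tx": 0.008,"ty": 0.0,"tz": 0.006,"turn": 0.0,"claw": 0.0}
    - {"tx": 0.0,"ty": 0.0,"tz": 0.006,"turn": 0.0,"claw": 0.0}
    - {"tx": 0.0,"ty": 0.0,"tz": 0.004,"turn": 0.0,"claw": 0.0}
    - {"tx": 0.0,"ty": 0.0,"tz": 0.002,"turn": 0.0,"claw": 0.0}
    - {"tx": 0.0,"ty": 0.0,"tz": 0.0,"turn": 0.0,"claw": 0.0}

```text
t: 7.82
ee_pos: [0.548, -0.0622, 0.1423]
tool_rot: [-3.142, 0.0, 0.12]
contact_force: [-0.3, 0.0, -2.8]
gripper_width: 0.124
finger_force: 59.1
```

arm_command:
  steps:
    - {"tx": 0.0,"ty": 0.0,"tz": 0.002,"turn": 0.0,"claw": 0.0}
    - {"tx": 0.0,"ty": 0.0,"tz": 0.0015,"turn": 0.0,"claw": 0.0}
    - {"tx": 0.0,"ty": 0.0,"tz": 0.0015,"turn": 0.0,"claw": 0.0}
    - {"tx": 0.0,"ty": 0.0,"tz": 0.0,"turn": 0.0,"claw": 0.0}

```text
t: 8.32
ee_pos: [0.5482, -0.0622, 0.1372]
tool_rot: [-3.142, 0.0, 0.12]
contact_force: [-0.1, 0.1, -2.7]
gripper_width: 0.124
finger_force: 59.2
```

arm_command:
  steps:
    - {"tx": 0.0,"ty": 0.0,"tz": 0.0015,"turn": 0.0,"claw": 0.0}
    - {"tx": 0.0,"ty": 0.0,"tz": 0.0,"turn": 0.0,"claw": 0.0}
    - {"tx": 0.0,"ty": 0.0,"tz": 0.0,"turn": 0.0,"claw": 0.0}

```text
t: 8.7
ee_pos: [0.5484, -0.0621, 0.1363]
tool_rot: [-3.142, -0.0, 0.12]
contact_force: [-1.8, 0.9, 1.4]
gripper_width: 0.127
finger_force: 59.8
```

arm_command:
  steps:
    - {"tx": 0.0,"ty": 0.0,"tz": 0.0,"turn": 0.0,"claw": 0.014}
    - {"tx": 0.0,"ty": 0.0,"tz": 0.0,"turn": 0.0,"claw": 0.018}
    - {"tx": 0.0,"ty": 0.0,"tz": 0.0,"turn": 0.0,"claw": 0.03}
    - {"tx": 0.0,"ty": 0.0,"tz": -0.01,"turn": 0.0,"claw": 0.03}
    - {"tx": 0.0,"ty": 0.0,"tz": -0.02,"turn": 0.0,"claw": 0.03}
    - {"tx": 0.0,"ty": 0.0,"tz": -0.02,"turn": 0.0,"claw": 0.03}
    - {"tx": -0.04,"ty": 0.0,"tz": 0.0,"turn": 0.0,"claw": 0.03}
    - {"tx": -0.045,"ty": 0.0,"tz": 0.0,"turn": 0.0,"claw": 0.01}
    - {"tx": 0.0,"ty": 0.0,"tz": 0.0,"turn": 0.0,"claw": 0.0}

```text
t: 9.82
ee_pos: [0.4613, -0.0724, 0.1859]
tool_rot: [-3.141, 0.001, 0.119]
contact_force: [1.0, 0.5, -0.1]
gripper_width: -0.002
finger_force: 0.0
```

```bash
cat >> h.py <<'E'
P0=np.array([.619,-.0835]); A=.119; EX=np.array([np.cos(A),np.sin(A)]); EY=np.array([-np.sin(A),np.cos(A)])
def bal(q): s=np.asarray(q)-P0; return np.stack([s@EX,s@EY],-1)
def unbal(x,y): return P0+x*EX+y*EY
def look(name):
    "brass slabs and black bars near the pan, balance frame"
    from workcell import get_image
    d=get_image(name); P=cloud(d); hsv=cv2.cvtColor(d["img"],cv2.COLOR_RGB2HSV).astype(int); b=bal(P[...,:2])
    near=(abs(b[...,0])<.16)&(abs(b[...,1])<.085)&(P[...,2]>.08)&(P[...,2]<.2)
    y=(hsv[...,0]>13)&(hsv[...,0]<35)&(hsv[...,1]>110)&near
    k,L,st,ce=cv2.connectedComponentsWithStats(y.astype(np.uint8))
    for i in range(1,k):
        if st[i,4]<25: continue
        q=b[L==i]; r=cv2.minAreaRect((q*1000).astype(np.float32)); z=P[L==i][:,2]
        print(name,"slab",st[i,4],np.round(r[0],1),np.round(r[1],1),round(r[2],1),"x",(np.percentile(q[:,0],[1,99])*1000).round(),"z",np.percentile(z,[5,50,95]).round(3))
    m=near&~y&(P[...,2]<.125)&(hsv[...,1]<60)&(hsv[...,2]>60)
    print(name,"pan z",np.percentile(P[m][:,2],[25,50,75]).round(4))
    return d
E
python3 - <<'E'
from h import *
from workcell import readout
for n in ("side","scene"): d=look(n); cv2.imwrite(f"pics/{n}3.png",d["img"][:,:,::-1])
o=readout.observe(); print(o["ee_pos"],o["tool_rot"],bal(o["ee_pos"][:2]))
s=cv2.imread("pics/side3.png")[160:320,220:400]; cv2.imwrite("pics/s3.png",cv2.resize(s,None,fx=3.5,fy=3.5))
E
```

```text
side slab 311 [-56.7  32.3] [115.3  33.4] 0.8 x [-114.   -0.] z [0.115 0.12  0.123]
side pan z [0.1057 0.1072 0.1087]
scene slab 409 [-54.6  28.3] [ 31.6 123.7] 89.9 x [-111.    6.] z [0.112 0.12  0.125]
scene pan z [0.1063 0.1077 0.1092]
[ 0.46448594 -0.07251439  0.1867734 ] [ 3.14093609e+00 -2.43581790e-03  1.19852081e-01] [-0.15211711  0.02925173]
```

View pics/s3.png

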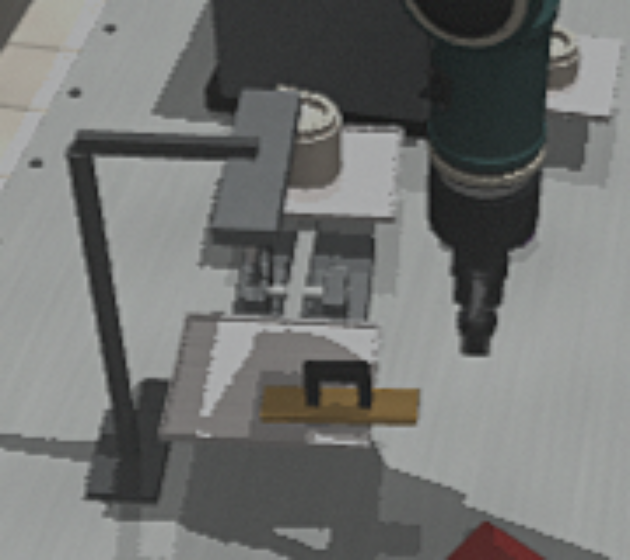

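The long weight rests on the front rim: slab centre near (340,405) in the crop, about 55 mm in front of the pan centre, and nearly upright. The closed fingers are at (475,340). Now I'll push its front end in.

arm_command:
  steps:
    - {"tx": -0.001,"ty": -0.001,"tz": 0.03,"turn": 0.0,"claw": 0.0}
    - {"tx": 0.0,"ty": 0.0,"tz": 0.03,"turn": 0.0,"claw": 0.0}
    - {"tx": 0.0,"ty": 0.0,"tz": 0.0125,"turn": 0.0,"claw": 0.0}
    - {"tx": 0.01,"ty": 0.0,"tz": 0.0,"turn": 0.0,"claw": 0.0}
    - {"tx": 0.01,"ty": 0.0,"tz": 0.0,"turn": 0.0,"claw": 0.0}
    - {"tx": 0.006,"ty": 0.0,"tz": 0.0,"turn": 0.0,"claw": 0.0}
    - {"tx": 0.006,"ty": 0.0,"tz": 0.0,"turn": 0.0,"claw": 0.0}
    - {"tx": 0.006,"ty": 0.0,"tz": 0.0,"turn": 0.0,"claw": 0.0}
    - {"tx": 0.006,"ty": 0.0,"tz": 0.0,"turn": 0.0,"claw": 0.0}
    - {"tx": 0.006,"ty": 0.0,"tz": 0.0,"turn": 0.0,"claw": 0.0}

```text
t: 11.18
ee_pos: [0.5125, -0.0654, 0.1133]
tool_rot: [-3.142, 0.0, 0.12]
contact_force: [-1.2, -0.1, 1.7]
gripper_width: -0.003
finger_force: 1.1
```

```bash
python3 - <<'E'
from h import *
from workcell import readout
d=look("side")
o=readout.observe(); print(o["ee_pos"],o["contact_force"],bal(o["ee_pos"][:2]))
E
```

```text
side slab 331 [-34.6  32. ] [116.7  33.8] 0.1 x [-91.  22.] z [0.114 0.119 0.122]
side pan z [0.1055 0.107  0.1085]
[ 0.51351788 -0.06543571  0.11346116] [-0.44216262 -0.0132476   1.69774775] [-0.10259156  0.03045931]
```

arm_command:
  steps:
    - {"tx": 0.005,"ty": 0.0,"tz": 0.0,"turn": 0.0,"claw": 0.0}
    - {"tx": 0.005,"ty": 0.0,"tz": 0.0,"turn": 0.0,"claw": 0.0}
    - {"tx": 0.005,"ty": 0.0,"tz": 0.0,"turn": 0.0,"claw": 0.0}
    - {"tx": 0.005,"ty": 0.0,"tz": 0.0,"turn": 0.0,"claw": 0.0}
    - {"tx": 0.004,"ty": 0.0,"tz": 0.0,"turn": 0.0,"claw": 0.0}
    - {"tx": 0.003,"ty": 0.0,"tz": 0.0,"turn": 0.0,"claw": 0.0}
    - {"tx": 0.0,"ty": 0.0,"tz": 0.0,"turn": 0.0,"claw": 0.0}
    - {"tx": -0.02,"ty": 0.0,"tz": 0.0,"turn": 0.0,"claw": 0.0}
    - {"tx": -0.04,"ty": 0.0,"tz": -0.01,"turn": 0.0,"claw": 0.0}

```text
t: 12.35
ee_pos: [0.4801, -0.0695, 0.1233]
tool_rot: [3.141, -0.001, 0.121]
contact_force: [-0.4, -0.2, 0.2]
gripper_width: 0.001
finger_force: 0.0
```

```bash
python3 - <<'E'
from h import *
from workcell import readout
d=look("side"); d=look("scene")
o=readout.observe(); print(o["ee_pos"],o["contact_force"],bal(o["ee_pos"][:2]))
a=np.radians(0)
print("above medium", delta(o,.5925-.016,.3545-.0007,.2), "yaw turn to .041")
E
```

```text
side slab 323 [-7.4 30.9] [ 33.1 117.5] 89.6 x [-66.  50.] z [0.113 0.117 0.12 ]
side pan z [0.1058 0.1072 0.1088]
scene slab 418 [-4.4 28.6] [120.5  32.4] 0.6 x [-62.  55.] z [0.11  0.117 0.121]
scene pan z [0.1064 0.1078 0.1093]
[ 0.47701372 -0.06949006  0.12347735] [ 0.42075298 -0.09790287 -0.17368704] [-0.13931888  0.03076738]
above medium (array([ 0.1493, -0.4084, -0.0766]), None) yaw turn to .041
```

arm_command:
  steps:
    - {"tx": -0.01,"ty": 0.0,"tz": -0.04,"turn": 0.04,"claw": 0.02}
    - {"tx": 0.0,"ty": 0.0,"tz": -0.03,"turn": 0.039,"claw": 0.05}
    - {"tx": 0.01,"ty": -0.03,"tz": 0.0,"turn": 0.0,"claw": 0.05}
    - {"tx": 0.013,"ty": -0.044,"tz": 0.0,"turn": 0.0,"claw": 0.05}
    - {"tx": 0.013,"ty": -0.044,"tz": 0.0,"turn": 0.0,"claw": 0.05}
    - {"tx": 0.013,"ty": -0.044,"tz": 0.0,"turn": 0.0,"claw": 0.05}
    - {"tx": 0.013,"ty": -0.044,"tz": 0.0,"turn": 0.0,"claw": 0.05}
    - {"tx": 0.013,"ty": -0.044,"tz": 0.0,"turn": 0.0,"claw": 0.05}
    - {"tx": 0.013,"ty": -0.044,"tz": 0.0,"turn": 0.0,"claw": 0.05}
    - {"tx": 0.013,"ty": -0.044,"tz": 0.0,"turn": 0.0,"claw": 0.05}
    - {"tx": 0.013,"ty": -0.04,"tz": 0.0,"turn": 0.0,"claw": 0.05}
    - {"tx": 0.01,"ty": -0.03,"tz": 0.0,"turn": 0.0,"claw": 0.05}
    - {"tx": 0.0,"ty": 0.0,"tz": 0.0,"turn": 0.0,"claw": 0.05}

```text
t: 14.08
ee_pos: [0.5777, 0.3449, 0.1931]
tool_rot: [-3.14, -0.001, 0.044]
contact_force: [-0.5, -0.2, 0.3]
gripper_width: 0.582
finger_force: 0.0
```

```bash
python3 - <<'E'
from h import *
from workcell import readout
o=readout.observe(); print(o["ee_pos"],o["tool_rot"])
print(delta(o,.5925-.016,.3545-.0007,.022,.041))
E
```

```text
[0.57765218 0.3449217  0.19312388] [-3.14036320e+00 -1.40102701e-03  4.37152001e-02]
(array([-0.001 , -0.0087,  0.1711]), np.float64(0.0027))
```

arm_command:
  steps:
    - {"tx": -0.001,"ty": -0.0087,"tz": 0.03,"turn": 0.0027,"claw": 0.05}
    - {"tx": 0.0,"ty": 0.0,"tz": 0.045,"turn": 0.0,"claw": 0.05}
    - {"tx": 0.0,"ty": 0.0,"tz": 0.045,"turn": 0.0,"claw": 0.05}
    - {"tx": 0.0,"ty": 0.0,"tz": 0.035,"turn": 0.0,"claw": 0.05}
    - {"tx": 0.0,"ty": 0.0,"tz": 0.013,"turn": 0.0,"claw": 0.05}
    - {"tx": 0.0,"ty": 0.0,"tz": 0.0,"turn": 0.0,"claw": 0.03}
    - {"tx": 0.0,"ty": 0.0,"tz": 0.0,"turn": 0.0,"claw": 0.02}
    - {"tx": 0.0,"ty": 0.0,"tz": 0.0,"turn": 0.0,"claw": 0.0}
    - {"tx": 0.0,"ty": 0.0,"tz": 0.0,"turn": 0.0,"claw": 0.0}
    - {"tx": 0.0,"ty": 0.0,"tz": 0.0,"turn": 0.0,"claw": 0.0}
    - {"tx": 0.0,"ty": 0.0,"tz": 0.0,"turn": 0.0,"claw": 0.0}

```text
t: 15.45
ee_pos: [0.577, 0.3519, 0.0276]
tool_rot: [-3.14, -0.004, 0.039]
contact_force: [-0.5, 1.2, 5.6]
gripper_width: 0.124
finger_force: 61.5
```

arm_command:
  steps:
    - {"tx": 0.0,"ty": 0.0,"tz": -0.01,"turn": 0.0,"claw": 0.0}
    - {"tx": 0.0,"ty": 0.0,"tz": -0.025,"turn": 0.0,"claw": 0.0}
    - {"tx": 0.0,"ty": 0.0,"tz": -0.04,"turn": -0.02,"claw": 0.0}
    - {"tx": 0.0,"ty": 0.0,"tz": -0.045,"turn": -0.02,"claw": 0.0}
    - {"tx": 0.0,"ty": 0.0,"tz": -0.04,"turn": -0.02,"claw": 0.0}
    - {"tx": 0.0,"ty": 0.0,"tz": -0.025,"turn": -0.02,"claw": 0.0}
    - {"tx": -0.006,"ty": 0.022,"tz": 0.0,"turn": 0.0,"claw": 0.0}
    - {"tx": -0.0105,"ty": 0.042,"tz": 0.0,"turn": 0.0,"claw": 0.0}
    - {"tx": -0.0105,"ty": 0.044,"tz": 0.0,"turn": 0.0,"claw": 0.0}
    - {"tx": -0.0105,"ty": 0.044,"tz": 0.0,"turn": 0.0,"claw": 0.0}
    - {"tx": -0.0105,"ty": 0.044,"tz": 0.0,"turn": 0.0,"claw": 0.0}
    - {"tx": -0.0105,"ty": 0.044,"tz": 0.0,"turn": 0.0,"claw": 0.0}
    - {"tx": -0.0105,"ty": 0.044,"tz": 0.0,"turn": 0.0,"claw": 0.0}
    - {"tx": -0.0105,"ty": 0.044,"tz": 0.0,"turn": 0.0,"claw": 0.0}
    - {"tx": -0.0105,"ty": 0.044,"tz": 0.0,"turn": 0.0,"claw": 0.0}
    - {"tx": -0.0105,"ty": 0.042,"tz": 0.0,"turn": 0.0,"claw": 0.0}
    - {"tx": -0.0105,"ty": 0.033,"tz": 0.0,"turn": 0.0,"claw": 0.0}
    - {"tx": -0.004,"ty": 0.02,"tz": 0.0,"turn": 0.0,"claw": 0.0}
    - {"tx": 0.0,"ty": 0.0,"tz": 0.0,"turn": 0.0,"claw": 0.0}

```text
t: 17.82
ee_pos: [0.5137, -0.1281, 0.208]
tool_rot: [-3.141, 0.004, 0.115]
contact_force: [0.3, 0.8, -2.6]
gripper_width: 0.125
finger_force: 60.3
```

```bash
python3 - <<'E'
from h import *
from workcell import readout
d=look("side")
o=readout.observe(); print(o["ee_pos"],o["tool_rot"],o["contact_force"],o["gripper_width"],bal(o["ee_pos"][:2]))
print(delta(o,*unbal(-.068,-.03),.145,.119))
E
```

```text
side slab 195 [-96.5 -30. ] [32.5 81.1] 89.2 x [-137.  -57.] z [0.185 0.189 0.191]
side slab 333 [-7.5 32. ] [117.4  31.8] 0.2 x [-65.  50.] z [0.113 0.117 0.12 ]
side pan z [0.1058 0.1072 0.1088]
[ 0.51417348 -0.12713283  0.20830485] [-3.14007261  0.00352028  0.11612772] [-0.52779625  0.23486511 -2.40295755] 0.12906299895030385 [-0.10926524 -0.03087931]
(array([ 0.0415, -0.0009,  0.0632]), np.float64(-0.0029))
```

arm_command:
  steps:
    - {"tx": 0.0,"ty": -0.0009,"tz": 0.02,"turn": -0.003,"claw": 0.0}
    - {"tx": 0.012,"ty": 0.0,"tz": 0.02,"turn": 0.0,"claw": 0.0}
    - {"tx": 0.016,"ty": 0.0,"tz": 0.01,"turn": 0.0,"claw": 0.0}
    - {"tx": 0.0135,"ty": 0.0,"tz": 0.008,"turn": 0.0,"claw": 0.0}
    - {"tx": 0.0,"ty": 0.0,"tz": 0.003,"turn": 0.0,"claw": 0.0}
    - {"tx": 0.0,"ty": 0.0,"tz": 0.002,"turn": 0.0,"claw": 0.0}
    - {"tx": 0.0,"ty": 0.0,"tz": 0.002,"turn": 0.0,"claw": 0.0}
    - {"tx": 0.0,"ty": 0.0,"tz": 0.002,"turn": 0.0,"claw": 0.0}
    - {"tx": 0.0,"ty": 0.0,"tz": 0.0,"turn": 0.0,"claw": 0.0}

```text
t: 19.0
ee_pos: [0.5573, -0.1207, 0.1433]
tool_rot: [3.142, 0.0, 0.121]
contact_force: [0.2, 0.6, -2.5]
gripper_width: 0.128
finger_force: 60.3
```

arm_command:
  steps:
    - {"tx": -0.003,"ty": 0.0,"tz": 0.002,"turn": 0.0,"claw": 0.0}
    - {"tx": 0.0,"ty": 0.0,"tz": 0.002,"turn": 0.0,"claw": 0.0}
    - {"tx": 0.0,"ty": 0.0,"tz": 0.002,"turn": 0.0,"claw": 0.0}
    - {"tx": 0.0,"ty": 0.0,"tz": 0.002,"turn": 0.0,"claw": 0.0}
    - {"tx": 0.0,"ty": 0.0,"tz": 0.002,"turn": 0.0,"claw": 0.0}
    - {"tx": 0.0,"ty": 0.0,"tz": 0.002,"turn": 0.0,"claw": 0.0}
    - {"tx": 0.0,"ty": 0.0,"tz": 0.0,"turn": 0.0,"claw": 0.0}
    - {"tx": 0.0,"ty": 0.0,"tz": 0.0,"turn": 0.0,"claw": 0.0}
    - {"tx": 0.0,"ty": 0.0,"tz": 0.0,"turn": 0.0,"claw": 0.0}

```text
t: 20.12
ee_pos: [0.5547, -0.1209, 0.1314]
tool_rot: [3.142, -0.0, 0.122]
contact_force: [0.3, 1.0, -0.5]
gripper_width: 0.128
finger_force: 60.6
```

```bash
python3 - <<'E'
from h import *
from workcell import readout
d=look("side")
o=readout.observe(); print(o["ee_pos"],o["tool_rot"],o["contact_force"],o["gripper_width"],bal(o["ee_pos"][:2]))
E
```

```text
side slab 175 [-56.2 -26.5] [81.3 32.4] 3.3 x [-96. -16.] z [0.109 0.112 0.116]
side slab 329 [-7.8 31.9] [ 33.8 116. ] 89.4 x [-65.  50.] z [0.105 0.109 0.112]
side pan z [0.0978 0.0993 0.101 ]
[ 0.55463751 -0.12096332  0.13141086] [ 3.14154342e+00 -2.48491785e-04  1.21594763e-01] [-0.28046849  1.63067049  0.09387621] 0.1286879861111714 [-0.06835493 -0.0295573 ]
```

arm_command:
  steps:
    - {"tx": 0.0,"ty": 0.0,"tz": 0.002,"turn": 0.0,"claw": 0.0}
    - {"tx": 0.0,"ty": 0.0,"tz": 0.002,"turn": 0.0,"claw": 0.0}
    - {"tx": 0.0,"ty": 0.0,"tz": 0.002,"turn": 0.0,"claw": 0.0}
    - {"tx": 0.0,"ty": 0.0,"tz": 0.001,"turn": 0.0,"claw": 0.0}
    - {"tx": 0.0,"ty": 0.0,"tz": 0.0,"turn": 0.0,"claw": 0.0}
    - {"tx": 0.0,"ty": 0.0,"tz": 0.0,"turn": 0.0,"claw": 0.0}
    - {"tx": 0.0,"ty": 0.0,"tz": 0.0,"turn": 0.0,"claw": 0.0}
    - {"tx": 0.0,"ty": 0.0,"tz": 0.0,"turn": 0.0,"claw": 0.0}

```text
t: 21.18
ee_pos: [0.5545, -0.121, 0.1243]
tool_rot: [3.141, -0.0, 0.122]
contact_force: [0.7, -0.0, -0.2]
gripper_width: 0.124
finger_force: 60.6
```

```bash
python3 - <<'E'
from h import *
from workcell import readout
d=look("side")
o=readout.observe(); print(o["ee_pos"],o["tool_rot"],o["contact_force"],o["gripper_width"],bal(o["ee_pos"][:2]))
E
```

```text
side slab 167 [-55.9 -26.8] [81.9 31.9] 1.4 x [-96. -15.] z [0.102 0.106 0.109]
side slab 307 [-7.1 31.9] [117.2  33.6] 1.4 x [-65.  50.] z [0.098 0.102 0.105]
side pan z [0.0909 0.0924 0.0939]
[ 0.5545405  -0.12101084  0.12433532] [ 3.14153459e+00 -4.36387415e-05  1.21585999e-01] [-0.36739528  0.38938836 -0.41225137] 0.13140788716239735 [-0.06845689 -0.02959297]
```

arm_command:
  steps:
    - {"tx": 0.0,"ty": 0.0,"tz": 0.0,"turn": 0.0,"claw": 0.014}
    - {"tx": 0.0,"ty": 0.0,"tz": 0.0,"turn": 0.0,"claw": 0.018}
    - {"tx": 0.0,"ty": 0.0,"tz": 0.0,"turn": 0.0,"claw": 0.03}
    - {"tx": 0.0,"ty": 0.0,"tz": -0.01,"turn": 0.0,"claw": 0.03}
    - {"tx": 0.0,"ty": 0.0,"tz": -0.02,"turn": 0.0,"claw": 0.03}
    - {"tx": 0.0,"ty": 0.0,"tz": -0.02,"turn": 0.0,"claw": 0.03}
    - {"tx": -0.035,"ty": 0.0,"tz": 0.0,"turn": 0.0,"claw": 0.03}
    - {"tx": -0.035,"ty": 0.0,"tz": 0.0,"turn": 0.0,"claw": 0.01}
    - {"tx": 0.0,"ty": 0.0,"tz": 0.0,"turn": 0.0,"claw": 0.0}
    - {"tx": 0.0,"ty": 0.0,"tz": 0.0,"turn": 0.0,"claw": 0.0}

```text
t: 22.48
ee_pos: [0.4863, -0.1298, 0.1759]
tool_rot: [3.14, -0.003, 0.121]
contact_force: [0.7, 0.2, -0.3]
gripper_width: 0.001
finger_force: 0.0
```

```bash
python3 - <<'E'
from h import *
from workcell import readout
for n in ("side","scene"): d=look(n); cv2.imwrite(f"pics/{n}4.png",d["img"][:,:,::-1])
o=readout.observe(); print(o["ee_pos"],o["tool_rot"],o["contact_force"],o["gripper_width"],bal(o["ee_pos"][:2]))
s=cv2.imread("pics/side4.png")[160:320,220:400]; cv2.imwrite("pics/s4.png",cv2.resize(s,None,fx=3.5,fy=3.5))
E
```

```text
side slab 161 [-55.2 -26.2] [31.9 80.8] 87.9 x [-95. -16.] z [0.098 0.102 0.106]
side slab 325 [-7.4 32.8] [ 33.7 117.6] 89.7 x [-65.  50.] z [0.096 0.1   0.103]
side pan z [0.0891 0.0904 0.0922]
scene slab 412 [-4.8 29.6] [122.3  33.2] 0.3 x [-63.  55.] z [0.094 0.1   0.105]
scene slab 279 [-51.8 -31.2] [87.2 31.1] 1.2 x [-95. -10.] z [0.095 0.102 0.107]
scene pan z [0.0893 0.0908 0.0924]
[ 0.48637352 -0.12962227  0.175318  ] [ 3.14086305e+00 -1.90758189e-03  1.21790914e-01] [ 0.43712121  0.23870561 -0.18498157] 0.002747724328026285 [-0.13716413 -0.03005075]
```

View pics/s4.png

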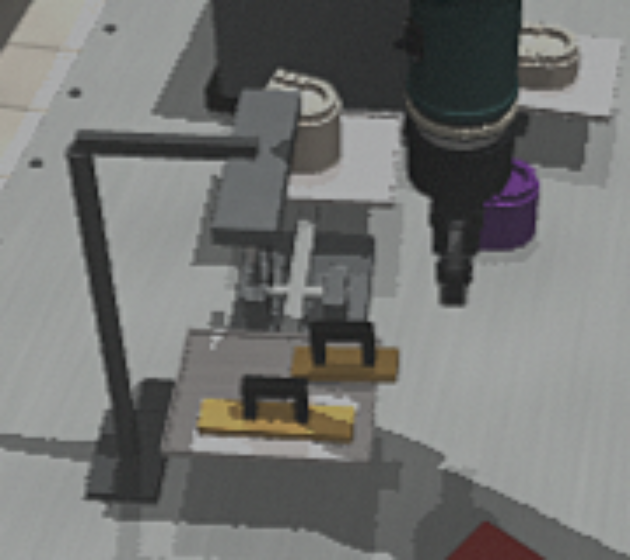

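The beam is level and both weights are upright. The medium, at (345,362) in the crop, still overhangs the front rim by about 16 mm. I'll push it in at the slab end.

arm_command:
  steps:
    - {"tx": 0.0,"ty": 0.0,"tz": 0.03,"turn": 0.0,"claw": 0.0}
    - {"tx": 0.0,"ty": 0.0,"tz": 0.03,"turn": 0.0,"claw": 0.0}
    - {"tx": 0.0,"ty": 0.0,"tz": 0.018,"turn": 0.0,"claw": 0.0}
    - {"tx": 0.01,"ty": 0.0,"tz": 0.0,"turn": 0.0,"claw": 0.0}
    - {"tx": 0.01,"ty": 0.0,"tz": 0.0,"turn": 0.0,"claw": 0.0}
    - {"tx": 0.006,"ty": 0.0,"tz": 0.0,"turn": 0.0,"claw": 0.0}
    - {"tx": 0.005,"ty": 0.0,"tz": 0.0,"turn": 0.0,"claw": 0.0}
    - {"tx": 0.005,"ty": 0.0,"tz": 0.0,"turn": 0.0,"claw": 0.0}
    - {"tx": 0.004,"ty": 0.0,"tz": 0.0,"turn": 0.0,"claw": 0.0}

```text
t: 23.7
ee_pos: [0.5247, -0.1246, 0.0962]
tool_rot: [-3.141, 0.001, 0.122]
contact_force: [-1.0, 0.4, -0.2]
gripper_width: 0.002
finger_force: 0.5
```

```bash
python3 - <<'E'
from h import *
from workcell import readout
d=look("side")
o=readout.observe(); print(o["ee_pos"],o["tool_rot"],o["contact_force"],bal(o["ee_pos"][:2]))
E
```

```text
side slab 185 [-46.9 -26.3] [32.5 80.4] 88.7 x [-86.  -7.] z [0.098 0.101 0.105]
side slab 338 [-7.7 33. ] [116.8  32.7] 0.5 x [-65.  50.] z [0.095 0.099 0.102]
side pan z [0.0883 0.0897 0.0915]
[ 0.52524945 -0.12451833  0.09631698] [-3.14155687e+00 -2.50941802e-04  1.21620404e-01] [-0.05694605  0.6373167   0.35467995] [-0.0979572  -0.02959823]
```

arm_command:
  steps:
    - {"tx": 0.005,"ty": 0.0,"tz": 0.0,"turn": 0.0,"claw": 0.0}
    - {"tx": 0.005,"ty": 0.0,"tz": 0.0,"turn": 0.0,"claw": 0.0}
    - {"tx": 0.005,"ty": 0.0,"tz": 0.0,"turn": 0.0,"claw": 0.0}
    - {"tx": 0.004,"ty": 0.0,"tz": 0.0,"turn": 0.0,"claw": 0.0}
    - {"tx": 0.004,"ty": 0.0,"tz": 0.0,"turn": 0.0,"claw": 0.0}
    - {"tx": 0.0,"ty": 0.0,"tz": 0.0,"turn": 0.0,"claw": 0.0}

```text
t: 24.5
ee_pos: [0.5483, -0.1218, 0.0964]
tool_rot: [3.141, -0.001, 0.122]
contact_force: [-1.4, 0.5, -1.3]
gripper_width: 0.003
finger_force: 0.0
```

```bash
python3 - <<'E'
from h import *
from workcell import readout
d=look("side")
o=readout.observe(); print(o["ee_pos"],o["tool_rot"],o["contact_force"],bal(o["ee_pos"][:2]))
E
```

```text
side slab 190 [-24.5 -12.5] [61.3 84.2] 88.0 x [-64.  17.] z [0.097 0.1   0.104]
side slab 335 [-7.1 33. ] [ 34.7 116.7] 88.7 x [-65.  50.] z [0.097 0.1   0.103]
side pan z [0.0892 0.0909 0.0925]
[ 0.54811364 -0.12183145  0.09643735] [ 3.14139526e+00 -8.53832288e-04  1.21674230e-01] [ 0.25511276  0.21226659 -0.19325617] [-0.07493572 -0.02964479]
```

arm_command:
  steps:
    - {"tx": -0.02,"ty": 0.0,"tz": 0.0,"turn": 0.0,"claw": 0.0}
    - {"tx": -0.04,"ty": 0.0,"tz": -0.02,"turn": 0.0,"claw": 0.0}
    - {"tx": -0.03,"ty": 0.0,"tz": -0.05,"turn": 0.0,"claw": 0.0}
    - {"tx": 0.0,"ty": 0.0,"tz": -0.05,"turn": 0.0,"claw": 0.0}
    - {"tx": 0.0,"ty": 0.0,"tz": 0.0,"turn": 0.0,"claw": 0.0}
    - {"tx": 0.0,"ty": 0.0,"tz": 0.0,"turn": 0.0,"claw": 0.0}
    - {"tx": 0.0,"ty": 0.0,"tz": 0.0,"turn": 0.0,"claw": 0.0}
    - {"tx": 0.0,"ty": 0.0,"tz": 0.0,"turn": 0.0,"claw": 0.0}

```text
t: 25.55
ee_pos: [0.4575, -0.1324, 0.2146]
tool_rot: [-3.14, 0.003, 0.122]
contact_force: [0.2, -0.1, -0.8]
gripper_width: 0.0
finger_force: 0.0
```

```bash
python3 - <<'E'
from h import *
from workcell import readout
for n in ("side","scene"): d=look(n); cv2.imwrite(f"pics/{n}5.png",d["img"][:,:,::-1])
o=readout.observe(); print(o["t"],o["ee_pos"],o["contact_force"])
s=cv2.imread("pics/side5.png")[160:320,220:400]; cv2.imwrite("pics/s5.png",cv2.resize(s,None,fx=3.5,fy=3.5))
E
```

```text
side slab 100 [ -8.7 -27.1] [53.  30.1] 4.1 x [-35.  17.] z [0.098 0.1   0.103]
side slab 73 [-44.  -28.5] [33.1 41.7] 89.2 x [-64. -24.] z [0.097 0.1   0.102]
side slab 321 [-7.5 32.7] [117.4  33. ] 0.5 x [-65.  50.] z [0.097 0.1   0.103]
side pan z [0.089  0.0905 0.0921]
scene slab 416 [-4.  30.5] [ 34.5 122. ] 88.5 x [-63.  55.] z [0.093 0.1   0.105]
scene slab 286 [-20.2 -30.2] [86.9 30.3] 1.7 x [-61.  22.] z [0.094 0.1   0.104]
scene pan z [0.0896 0.0911 0.0928]
25.65 [ 0.45775984 -0.13253547  0.21512136] [-0.22860439 -0.95815546 -0.3659711 ]
```

View pics/s5.png

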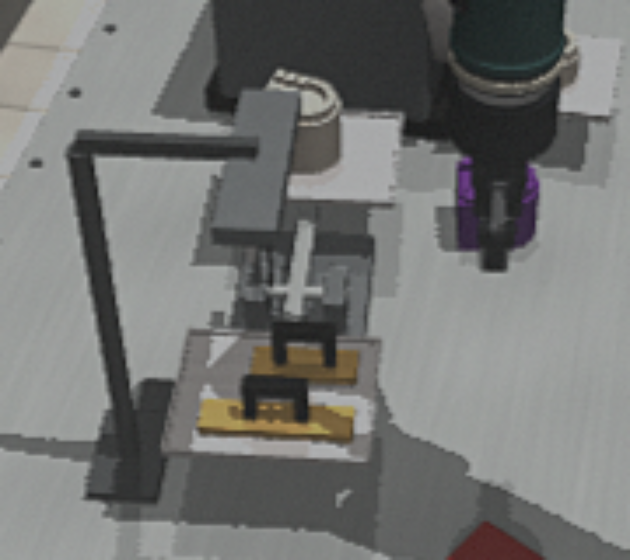

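Both weights lie flat inside the pan, the long one at (275,418) and the medium at (305,365) in the crop. The pan floor is at 90.5 mm, so the beam is level, and the arm is clear.

```bash
python3 -c "
from workcell import bot
print(bot.job_done())"
```

```text
the job is handed in; nothing more can be done
None
```

I handed the job in at about 26 s with the medium and long weights flat inside the weight pan and the beam level against the tall cast; the short weight was left on the bench, and no verdict came back.

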